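# Refit the intercom's talk knob and hold it down

### The arm

A 7-joint arm with a two-finger parallel gripper is mounted at the origin on the work surface; the furniture and walls round the work are solid. World frame = base frame: x ahead of the robot, y to its left, z up, the work surface at z = 0. Lengths are in m, angles in degrees, forces in N, time in s.
With the tool pointing down it reaches from about 0.425 to 0.875 m from the base axis. Payload 4.7 kg.
Tool frame: the origin (TCP) lies at the centre of the arm's flange, where the gripper is bolted on; the fingertips stand 182 mm ahead of it and the grasp point (between the pads) lies 164 mm ahead of it; z points along the fingers, y is the line along which they close (so a half turn about z gives the same grasp; the last joint's range is limited). The gripper opens to 87 mm and grips with 3 to 60 N. Pads are 19 mm wide; open, the fingers measure 117 mm over their backs; the gripper's body (75 mm by 190 mm) begins 51 mm behind the grasp point.
Start: joints at [71.568, 18.392, -4.016, 83.108, 1.295, 78.541, -3.26], TCP at [0.214, -0.614, 0.405] pointing down, gripper open.
Joint ranges: [-163.93, 163.93], [-17.29, 119.83], [-79.2, 71.16], [3.27, 140.29], [-89.18, 269.18], [5.43, 117.66], [-154.24, 154.24]. Speed limits (degrees/s): [147.25, 147.25, 180, 180, 180, 180, 180].

### API

Orientations are given as [roll, pitch, yaw] about the fixed x, y, z axes, in that order (R = Rz(yaw) Ry(pitch) Rx(roll)).
In Python, from cell import env gives the robot as it stands. The module is installed in compiled form; this text tells all that it offers.
- The arm moves only by the tool step_arm, never from a script. Its argument "steps" is one flat list of numbers, 5 for each row, row after row: the opening, from 0 (shut) to 1 (fully open), then the shift along the tool's x, y, z in mm, then the turn about the tool's z in degrees. In form: [grip, dx, dy, dz, roll, grip, dx, dy, dz, roll, ...]. A call has 1 to 12 rows; each row shifts and turns the commanded pose from where the row before left it, along the tool's axes as they then stand; what a row does not reach is not made up. A row lasts 1/8 s, in which the tool goes at most 62.5 mm and 10.7 degrees, less where a joint would pass 70% of its speed; a pose out of reach is approached as far as the arm can. A call with a gripper value outside its range is refused whole. The fingers move at their own pace and stop on an object; "grip_force" is the grip in N (left out, the last holds). Time passes only in rows, so rows that do not move let the fingers close. It gives the time, the measured TCP pose, the force, the opening and the grip force at its end, in the units of the state.
- env.get_obs(): the state, without advancing time (a new reading comes with each control period).
- env.read_camera(name): name is "scene" or "top"; returns a dict with "image" (420x560x3 uint8, red, green, blue), "camera_matrix" (3x3 intrinsics, pixels), "R" (3x3) and "t" (3): a world point X has camera coordinates R X + t. Camera axes: x right, y down, z forward; pixel columns grow to the right and rows downward; lengths in m; the calibration is good to about 2 mm. A picture is of the moment at which its call begins. There is no depth.
- env.sign_off(): hands the job in; it is judged then, once.
The state is a dict: "time_s": time; "qpos": joint angles; "joint_velocities": joint speeds; "effort": joint torques, N m; "tool_pos": TCP position; "tool_rot": TCP orientation; "force": force on the tool from outside, world axes, zero at the start; "wrist_torque": the same for the moment, N m; "grip_width": finger opening in m; "grasp_force": force on a finger pad.
Only numpy, scipy, OpenCV 4.12 (cv2) and the standard library are available. Lean on these libraries where they do the work, as an engineer would, in place of code of your own. Each camera call takes 0.05 s, during which the arm holds its last target. There are 200 camera calls.

### The job

The talk knob has come off the desk intercom. Pick the loose knob up from the desk, turn it so that the flat in its bore (on the pointer's side) matches the flat of the bare D-shaped shaft, and push it fully home on the shaft. Then press the knob right down against the shaft's spring to talk and finish while still holding it pressed down, without disturbing the sticky notes, the stapler or the eraser.

Things in the scene. Friction and masses are not known exactly. Their poses are not given: they have to be found in the camera images.
- knob: loose black pointer knob (about 60 g) upright on the desk. Round skirt 46 mm wide, 18 mm tall, its flat upper face free to push on; above it, from 18 to 44 mm, a grip bar 14 mm wide (knob y), 42 mm long (knob x -19 to +23) whose +x end narrows to a nose; the -x end is blunt; a white line on top runs to the nose. D-shaped bore in the underside. Origin: centre of the underside, z up
- knob_bore (a point): point on the knob's axis at the closed end of its bore, 14 mm above the underside; meets the shaft's top when fully home. The bore is 18.4 mm round with a flat 3.2 mm from the axis on the pointer's (+x) side; its mouth is chamfered 2 mm. Axes as the knob's
- knob_pointer (a point): tip of the knob's pointed nose, 23 mm from the axis along knob +x, at the bar's top, 44 mm above the underside
- shaft_top (a point): centre of the top of the bare upright D-shaped steel shaft: 16 mm diameter, flat 2 mm from the axis, top edge chamfered 2 mm over 3 mm, standing 24 mm above the intercom's top face on a dark collar 22 mm wide, 2 mm high. x points out of the flat (level), z up; sinks with the shaft. A knob fully home has its underside 10 mm above the top face, 4 mm when pressed right down
- shaft (a joint): how far the shaft is pressed down, m: 0 = up (at rest), 0.006 = right down. A spring pushes it up: it starts to sink at about 3 N, is right down at about 8 N and rises when let go. A misaligned knob also pushes it down without going on
- shaft_turn (a joint): the angle at which the shaft's flat happens to stand in the intercom, rad (positive counter-clockwise from above, 0 = flat facing the intercom's +x side); very stiff (0.6 N m), stays as it is left
- intercom: grey desk intercom fixed to the desk, 130 mm (x) x 190 mm (y), flat top face 50 mm above the desk. Origin: centre of its underside. Shaft axis at x +12, y -45 mm. A fixed small round black dial (26 mm wide, 12 mm high, not part of the job) at x +35, y +47 mm; loudspeaker slots on the +y half; three low white keys at x -45 mm
- sticky_notes: block of sticky notes, 76 x 76 x 23 mm, loose; leave where it is. Origin at the centre of the underside
- stapler: desk stapler, 42 x 153 x 60 mm, loose; leave where it is. Origin at the centre of the underside
- eraser: eraser, 21 x 45 x 12 mm, loose; leave where it is. Origin at the centre of the underside
Mind the look-alikes: they are no part of the job. What is meant by the knob is not pink, and is the larger of those in its own colour.

How it is judged:
By the outcome, as a careful person would: the job done as asked, in the order asked, and still so for the second after the job is handed in, while the arm keeps its last pose, push and grip.
It also fails if it takes over 35 s, if anything falls off the work surface, if the arm or the gripper's body presses on something with over 40 N, if the wrist force passes 120 N, or if a joint passes its speed limit or range.

## Working session

There is one attempt and no reset: what is moved stays moved. The work goes in short steps, Python scripts to look and compute and a tool call to move; the robot and the scene stay as the last step left them, time stands still between calls to the robot, and variables do not carry over. Pictures are saved under pics/ and viewed, at most 10 in all, crops included, and the job is handed in when it is done.

Besides the shell and the picture viewer there is one more tool, called after ">>>" in YAML: its name, and indented under it one key for each argument. step_arm: Moves the arm, as the interface text tells. Its arguments: {"type":"object","properties":{"steps":{"type":"array","items":{"type":"number"}},"grip_force":{"type":"number"}},"required":["steps"]}

```bash
mkdir -p pics; cat > h.py <<'E'
import numpy as np, cv2
from cell import env
def cam(n):
    return env.read_camera(n)
def save(im,name,box=None,s=1):
    if box: im=im[box[1]:box[3],box[0]:box[2]]
    cv2.imwrite('pics/'+name,cv2.resize(im[:,:,::-1],None,fx=s,fy=s,interpolation=cv2.INTER_CUBIC))
def back(c,u,v,z):
    d=c['R'].T@np.linalg.solve(c['camera_matrix'],[u,v,1]); o=-c['R'].T@c['t']
    return (o+d*(z-o[2])/d[2]).round(4)
def proj(c,X):
    p=c['camera_matrix']@(c['R']@np.array(X)+c['t']); return (p[:2]/p[2]).round(1)
E
python3 - <<'E'
from h import *
for n in('top','scene'):
    c=cam(n); save(c['image'],n+'0.png'); print(n,-c['R'].T@c['t'],c['R'].round(3).tolist(),c['camera_matrix'][0,0])
o=env.get_obs(); print(o)
E
```

```text
top [0.41679472 0.06766339 1.1204285 ] [[0.025, -0.999, 0.024], [-0.996, -0.026, -0.08], [0.08, -0.021, -0.997]] 524.674699336226
scene [-0.02016497  0.48414144  0.72223551] [[-0.664, -0.747, -0.021], [-0.514, 0.477, -0.713], [0.542, -0.463, -0.701]] 461.8937716775631
{'time_s': 0.1, 'qpos': array([71.56575557, 18.43396968, -4.01615159, 83.16587127,  1.29514315,
       78.54037452, -3.2587375 ]), 'joint_velocities': array([ 0.06061756, -0.07076516,  0.04079888, -0.11591136,  0.02310465,
        0.07279707,  0.00773492]), 'effort': array([-1.40328025e-04, -4.92574131e+01, -4.05483562e-01, -3.13399494e+01,
       -6.41250028e-02,  3.94858117e-02,  6.19637854e-05]), 'tool_pos': array([ 0.21413261, -0.61353242,  0.40379815]), 'tool_rot': array([-1.79905023e+02,  5.28103576e-03,  1.92456776e+01]), 'force': array([0.04583723, 0.33207736, 0.49781039]), 'wrist_torque': array([-0.01340819, -0.03099164, -0.01694994]), 'grasp_force': 0.0, 'grip_width': 0.0871807536475881}
```

View pics/top0.png

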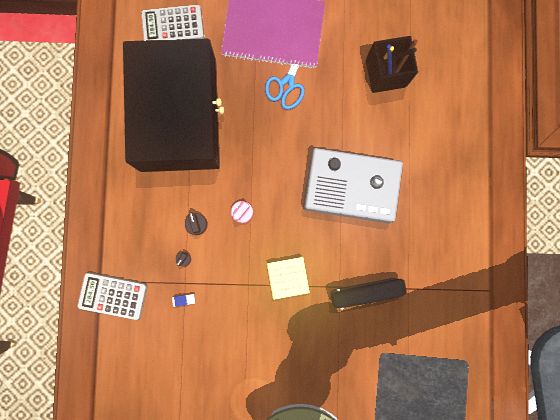

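View pics/scene0.png

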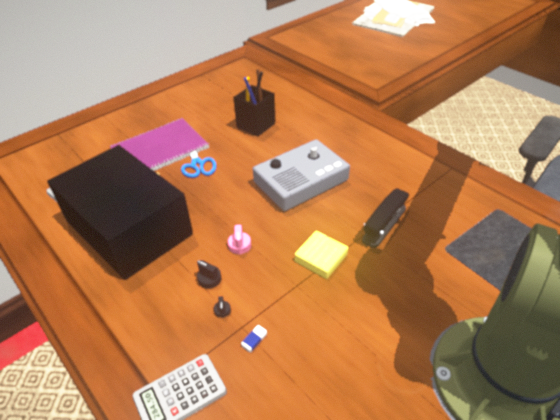

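The things that could be taken for the knob, by pixel in the top view:
- larger black knob (196,223)
- small black knob (183,259)
- pink knob (242,211)
- fixed black dial on the intercom (334,163)

I choose the larger black one at (196,223). The bare shaft is at (377,182), and the intercom's corners are about (313,147), (403,160), (395,222) and (304,208). I'll check this in one close crop.

```bash
python3 - <<'E'
from h import *
t=cam('top');s=cam('scene')
r=lambda c,x,y,w=24:cv2.resize(c['image'][y-w:y+w,x-w:x+w],(390,290) if 0 else (290,290),interpolation=cv2.INTER_CUBIC)
im=np.vstack([np.hstack([r(t,196,223),r(t,377,182)]),np.hstack([r(s,208,272),r(s,314,155)])])
save(im,'crop.png')
for n,u,v,z in[('knobskirt',196,223,.018),('intc1',313,147,.05),('c2',403,160,.05),('c3',395,222,.05),('c4',304,208,.05),('shaft',377,182,.074),('dial',334,163,.062),('keys',361,208,.052),('keys2',385,211,.052),('pink',242,211,.02),('small',183,259,.01)]:print(n,back(t,u,v,z))
E
```

```text
knobskirt [0.4872 0.2309 0.018 ]
intc1 [ 0.6492 -0.0093  0.05  ]
c2 [ 0.6273 -0.1969  0.05  ]
c3 [ 0.4979 -0.1812  0.05  ]
c4 [0.5217 0.0066 0.05  ]
shaft [ 0.5761 -0.1385  0.074 ]
dial [ 0.6146 -0.0521  0.062 ]
keys [ 0.5247 -0.1104  0.052 ]
keys2 [ 0.5198 -0.1599  0.052 ]
pink [0.5148 0.1352 0.02  ]
small [0.4112 0.2564 0.01  ]
```

View pics/crop.png

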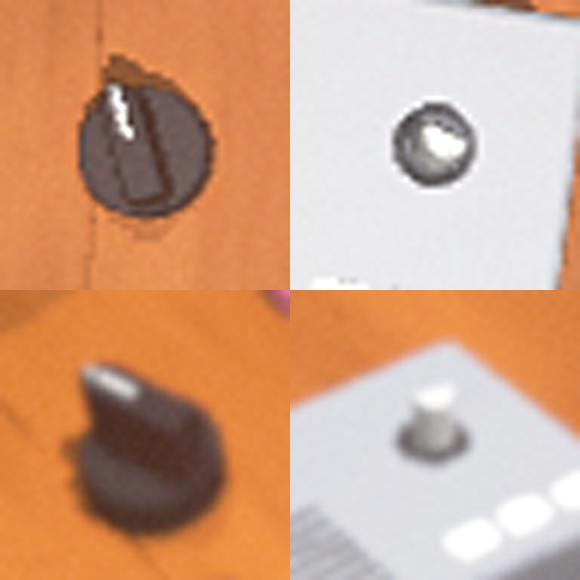

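The close crop confirms the large black pointer knob. Its skirt centre is at about top-view pixel (196.2,224.2) and its nose tip at about (190,213). The shaft is too coarse to read its flat by eye, so I'll fit a D-shaft model in both views.

```bash
cat > fit.py <<'E'
from h import *
from scipy.optimize import nnls
def labels(c,P,ang,off,box,ss=4):
    x0,y0,x1,y1=box
    u,v=np.meshgrid(x0-.5+(np.arange((x1-x0)*ss)+.5)/ss-off[0],y0-.5+(np.arange((y1-y0)*ss)+.5)/ss-off[1])
    d=np.linalg.solve(c['camera_matrix'],np.stack([u.ravel(),v.ravel(),np.ones(u.size)])); d=c['R'].T@d; o=-c['R'].T@c['t']
    L=np.zeros(u.size,int); ca,sa=np.cos(ang),np.sin(ang)
    def loc(z):
        k=(z-o[2])/d[2]; X=o[0]+d[0]*k-P[0]; Y=o[1]+d[1]*k-P[1]
        return ca*X+sa*Y,-sa*X+ca*Y
    for z in(.0505,.052):
        x,y=loc(z); L[np.hypot(x,y)<.011]=1
    for z in np.arange(.0525,.07401,.0005):
        e=max(0,(z-.071)*2/3); x,y=loc(z)
        i=(np.hypot(x,y)<.008-e)&(x<.002-e)
        if z>.0737: l=np.full(u.size,2)
        else: l=np.where(x>.0012-e,3,4)+(2 if e>0 else 0)
        L[i]=l[i]
    return L.reshape(u.shape)
def score(c,P,ang,off,box,img):
    ss=4; L=labels(c,P,ang,off,box,ss); h,w=img.shape
    A=np.stack([(L==k).reshape(h,ss,w,ss).mean((1,3)).ravel() for k in range(7)],1)
    x,_=nnls(A,img.ravel()); return np.abs(A@x-img.ravel()).mean(),x
E
python3 - <<'E'
from fit import *
P=[.579,-.140]
for n in('top','scene'):
    c=cam(n); g=c['image'].astype(float).mean(2)
    p=proj(c,[*P,.06]); b=[int(p[0])-9,int(p[1])-9,int(p[0])+10,int(p[1])+10]; im=g[b[1]:b[3],b[0]:b[2]]
    print(n,p); print(im.astype(int)[1:-1,1:-1])
    R=[]
    for a in range(-180,180,15):
        R.append(min((score(c,P,np.radians(a),(dx,dy),b,im)[0].round(2),a,dx,dy) for dx in np.arange(-3,3.1,.75) for dy in np.arange(-3,3.1,.75)))
    R.sort()
    for r in R[:9]: print([float(q) for q in r],score(c,P,np.radians(r[1]),r[2:],b,im)[1].astype(int))
t=cam('top');a=back(t,196.2,224.2,.012);q=back(t,190.2,213.1,.044);print(a,q,np.degrees(np.arctan2(*(q-a)[1::-1])),np.hypot(*(q-a)[:2]))
E
```

```text
top [376.4 181.6]
[[233 233 233 233 233 233 234 234 235 236 234 233 232 233 233 234 232]
 [234 232 233 233 233 234 237 240 243 244 240 240 235 235 234 233 233]
 [233 234 233 235 237 242 234 117 106 112 125 170 242 236 232 233 233]
 [233 234 233 240 235 142  98 100 106  98 104  95 146 242 236 233 232]
 [233 235 240 233  85  78 107 158 159 159 149 125 106 147 242 234 233]
 [234 236 230 102  78  94 106 132 164 109 152 151 146 114 175 239 233]
 [237 232 165  93  86 106 122 233 255 255 149 116 150 137 109 191 236]
 [235 229 124  95 102 114 137 221 255 255 255 243 169 132 126 170 239]
 [236 231  97 102 149 109 132 198 255 255 255 255 255 234 151 153 240]
 [237 233 134 102 154 108 129 166 251 255 255 255 255 255 130 153 239]
 [237 232 137 105 134 131 143 144 173 238 255 234 239 172 106 157 239]
 [237 233 144  97 113 136 142 160 163 170 191 191 148 121 111 196 239]
 [233 236 232 136  86 111 133 141 168 168 154 135 148  94 141 241 236]
 [235 237 234 190  98  81 107 124 135 134 125  92  94 116 191 236 234]
 [233 235 237 239 231  94  78  84  95  91  79  81 113 194 239 234 234]
 [233 232 234 235
[... 1740 characters left out ...]
201 197 206 219 221 225 225 224 223]
 [224 224 222 225 223 224 223 221 220 222 223 223 224 224 224 223 224]]
[10.84, 90.0, -0.75, 0.0] [217 123 257 161 176 241 219]
[10.94, 105.0, -0.75, 0.0] [217 123 258 163 179 240 232]
[11.0, 120.0, -0.75, 0.0] [217 124 257 163 197 238 235]
[11.09, 135.0, -0.75, 0.0] [217 126 254 163  70 237 255]
[11.22, 150.0, -0.75, 0.0] [217 128 254 167  58 250 199]
[11.28, 165.0, 0.0, 0.0] [216 128 258 174  96 244 197]
[11.41, -75.0, -0.75, 0.0] [218 121 251 261 152 304 189]
[11.46, 0.0, -0.75, 0.0] [217 122 257  27 157 121 195]
[11.46, 75.0, -0.75, 0.0] [216 122 256 161 174 239 214]
[0.485  0.2312 0.012 ] [0.5055 0.2396 0.044 ] 22.281664621880875 0.022154232101338985
```

```bash
sed -i 's/L\[np.hypot(x,y)<.011\]=1/r=np.hypot(x,y); L[r<RC]=7; L[r<.0105]=1/; s/range(7)/range(8)/; s/^from scipy/RC=.0135\nfrom scipy/' fit.py
python3 - <<'E'
import fit; from fit import *
P=[.579,-.140]
for n in('top','scene'):
    c=cam(n); g=np.minimum(c['image'].astype(float).mean(2),255)
    p=proj(c,[*P,.06]); b=[int(p[0])-9,int(p[1])-9,int(p[0])+10,int(p[1])+10]; im=g[b[1]:b[3],b[0]:b[2]]
    for rc in(.0122,.0130,.0138):
        fit.RC=rc; R=[]
        for a in range(-180,180,15):
            R.append(min((score(c,P,np.radians(a),(dx,dy),b,im)[0].round(2),a,dx,dy) for dx in np.arange(-1.5,1.6,.5) for dy in np.arange(-1.5,1.6,.5)))
        R.sort()
        print(n,rc)
        for r in R[:6]: print([float(q) for q in r],score(c,P,np.radians(r[1]),r[2:],b,im)[1].astype(int))
        z=.052;print(back(c,*(proj(c,[*P,z])+r[2:]),z))
E
```

```text
top 0.0122
[23.97, -15.0, 1.0, -1.0] [218 147 256   0 144 132 245  56]
[23.99, -30.0, 1.0, -1.0] [218 148 259   0 141 123 243  60]
[24.77, 150.0, 0.5, -0.5] [219 141 169 220   0 275 128  51]
[24.8, -45.0, 1.0, -0.5] [218 145 260   0 140 194 216  62]
[24.97, 0.0, 0.5, 0.0] [219 143 256  30 139 264 176  65]
[25.09, 135.0, 1.0, -0.5] [219 140 163 234   0 256 124  54]
[ 0.58   -0.1422  0.052 ]
top 0.013
[16.7, -30.0, 1.0, -1.0] [225 144 259   0 141 123 242  80]
[16.74, -15.0, 1.0, -1.0] [225 143 256   0 145 136 244  78]
[17.54, -45.0, 1.0, -0.5] [225 141 260   0 141 194 216  81]
[17.92, 0.0, 1.0, -0.5] [225 145 259 124 143 189 209  76]
[17.95, 150.0, 1.0, -0.5] [225 142 154 230  52 269 134  74]
[18.23, 135.0, 1.0, -0.5] [225 138 163 234   0 256 129  75]
[ 0.58   -0.1422  0.052 ]
top 0.0138
[9.53, -30.0, 1.0, -0.5] [232 133 263   0 143 209 220  93]
[9.61, -15.0, 1.0, -0.5] [232 135 259 112 143 225 217  92]
[10.21, -45.0, 1.0, -0.5] [232 139 260   0 141 194 216  94]
[10.43, 150.0, 1.0, -0.5] [233 141 154 230  53 269 141  88]
[10.72, 0.0, 1.0, -0.5] [233 143 259 129 144 190 209  91]
[10.74,
[... 554 characters left out ...]
.0, 0.0, -1.0] [219 121 262  65 168 255 231 117]
[7.47, -75.0, 0.0, -1.0] [219 115 259 256 166 252 231 118]
[7.48, -30.0, 0.0, -1.0] [219 120 258 100 167 288 231 117]
[7.49, -60.0, 0.0, -1.0] [219 120 258 348 167 324 231 116]
[7.51, -90.0, 0.0, -1.0] [219 125 255 271 162 277 231 118]
[ 0.5817 -0.1427  0.052 ]
scene 0.0138
[6.35, -15.0, 0.0, -1.0] [220 116 262  80 168 252 231 131]
[6.35, 0.0, 0.0, -1.0] [220 120 260  32 172 284 230 131]
[6.36, -75.0, 0.0, -1.0] [220 110 259 264 167 251 231 132]
[6.39, -60.0, 0.0, -1.0] [220 115 258 393 167 313 231 130]
[6.4, -30.0, 0.0, -1.0] [220 114 258 108 168 285 231 131]
[6.41, -90.0, 0.0, -1.0] [220 120 255 271 163 275 231 132]
[ 0.5817 -0.1427  0.052 ]
```

```bash
cat >> h.py <<'E'
def rel(p,yaw=None,frm=None):
    o=env.get_obs(); f=o['tool_pos'] if frm is None else np.array(frm); y=np.radians(o['tool_rot'][2])
    d=np.array(p)-f; c,s=np.cos(y),np.sin(y)
    return np.round([1e3*(c*d[0]+s*d[1]),1e3*(s*d[0]-c*d[1]),-1e3*d[2],0 if yaw is None else o['tool_rot'][2]-yaw],1)
E
python3 - <<'E'
from h import *
s=cam('scene');t=cam('top')
print('tip scene',back(s,198.1,261.2,.044),'top',back(t,190.2,213.1,.044))
a=np.radians(22);k=np.array([.485,.2312,0])
for c in(s,t): print(proj(c,k+[0,0,.018]),proj(c,k+[0,0,0]),proj(c,k+[.023*np.cos(a),.023*np.sin(a),.044]),proj(c,k+[-.019*np.cos(a),-.019*np.sin(a),.044]))
print('box front edge',[back(t,219,170,z) for z in(0,.1,.15)])
w=[.50,-.35,.40]
print(rel(w),rel([.485,.2312,.30],22,w))
E
```

```text
tip scene [0.506  0.2385 0.044 ] top [0.5055 0.2396 0.044 ]
[209.4 274.1] [210.6 279.8] [197.4 261.5] [216.3 269. ]
[195.8 224. ] [197.  224.6] [190.1 212.7] [197.1 231.9]
box front edge [array([0.6038, 0.1886, 0.    ]), array([0.5871, 0.1778, 0.1   ]), array([0.5788, 0.1724, 0.15  ])]
[ 356.8 -154.8    4.8    0. ] [ 177.4 -553.7  100.    -2.8]
```

>>> step_arm:
  steps: [1, 51, -22, 0, 0, 1, 51, -22, 0, 0, 1, 51, -22, 0, 0, 1, 51, -22, 0, 0, 1, 51, -22, 0, 0, 1, 51, -22, 0, 0, 1, 51, -22, 0, 0, 0.6, 17, -55, 0, 0, 0.6, 18, -55, 0, 0, 0.6, 18, -55, 0, 0, 0.6, 18, -55, 0, 0, 0.6, 18, -55, 0, 0]

```text
time_s: 2.05
tool_pos: [0.4935, -0.0597, 0.4051]
tool_rot: [179.9, -0.0, 19.2]
force: [0.2, 0.1, 0.7]
grip_width: 0.0536
grasp_force: 0.0
```

>>> step_arm:
  steps: [0.6, 18, -55, 10, 0, 0.6, 18, -55, 20, 0, 0.6, 18, -55, 20, 0, 0.6, 18, -55, 20, 0, 0.6, 18, -55, 20, 0, 0.6, 0, 0, 10, 0, 0.6, 0, 0, 0, -2.8, 0.6, 0, 0, 0, 0, 0.6, 0, 0, 0, 0]

```text
time_s: 3.18
tool_pos: [0.4886, 0.2269, 0.305]
tool_rot: [180.0, -0.0, 21.9]
force: [0.6, -1.5, 0.0]
grip_width: 0.0525
grasp_force: 0.0
```

```bash
python3 - <<'E'
from h import *
o=env.get_obs();print(o['tool_pos'],o['tool_rot'],o['qpos'].round(1),o['time_s'],o['force'],rel([.486,.2314,.205],22))
s=cam('scene');t=cam('top')
im=np.hstack([cv2.resize(s['image'][200:350,120:300],(400,333)),cv2.resize(t['image'][140:290,110:290],(400,333))]);save(im,'near.png')
E
```

```text
[0.48858333 0.22685699 0.30498481] [ 1.79967090e+02 -2.58745037e-02  2.19236414e+01] [  11.7   13.5  -44.1  104.9   10.3   65.7 -103.9] 3.175 [ 0.58173578 -1.47626291  0.04430097] [ -0.7  -5.2 100.   -0.1]
```

View pics/near.png

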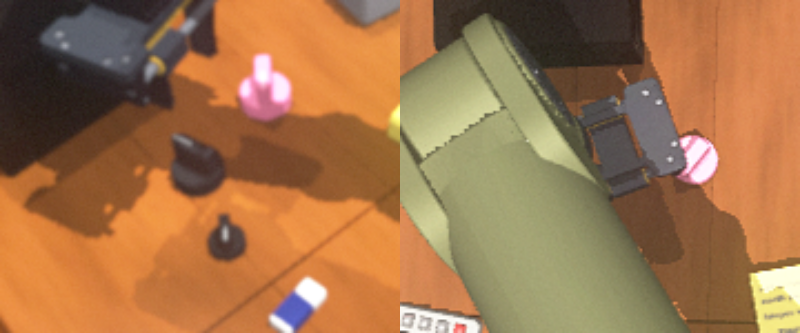

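The large black knob stands upright and untouched at crop pixel (197,165) in the scene view. The gripper is above it, and the small knob (227,238) and pink knob (265,95) are clear of the fingers. Next I descend and grip.

>>> step_arm:
  steps: [0.6, -1, -5, 0, 0, 0.6, 0, 0, 30, 0, 0.6, 0, 0, 30, 0, 0.6, 0, 0, 25, 0, 0.6, 0, 0, 15, 0, 0.6, 0, 0, 0, 0]
  grip_force: 20

```text
time_s: 4.03
tool_pos: [0.485, 0.2318, 0.204]
tool_rot: [-180.0, 0.1, 22.1]
force: [0.4, -0.4, 0.3]
grip_width: 0.0523
grasp_force: 0.0
```

>>> step_arm:
  steps: [0, 0, 0, 0, 0, 0, 0, 0, 0, 0, 0, 0, 0, 0, 0, 0, 0, 0, 0, 0, 0, 0, 0, 0, 0]
  grip_force: 20

```text
time_s: 4.65
tool_pos: [0.4855, 0.2318, 0.2049]
tool_rot: [180.0, -0.0, 22.0]
force: [-0.1, -0.3, 1.1]
grip_width: 0.0139
grasp_force: 20.0
```

>>> step_arm:
  steps: [0, 0, 0, -20, 0, 0, 0, 0, -45, 0, 0, 0, 0, -50, 0, 0, -6, 48, 0, 0, 0, -6, 48, 0, 0, 0, -6, 48, 0, 0, 0, -6, 48, 0, 0, 0, -7, 48, 0, 0, 0, -7, 48, 0, 0, 0, -7, 48, 0, 0, 0, -7, 46, 0, 0]

```text
time_s: 6.02
tool_pos: [0.5809, -0.1432, 0.3213]
tool_rot: [180.0, -0.1, 22.0]
force: [0.9, -1.1, -0.2]
grip_width: 0.0138
grasp_force: 20.0
```

>>> step_arm:
  steps: [0, 0, 0, 0, 7, 0, 0, 0, 0, 7, 0, 0, 0, 0, 8, 0, 0, 0, 0, 8, 0, 0, 0, 0, 7, 0, 0, 0, 0, 7, 0, 0, 0, 0, 0, 0, 0, 0, 0, 0]

```text
time_s: 7.02
tool_pos: [0.5807, -0.1416, 0.3204]
tool_rot: [-180.0, -0.0, -21.8]
force: [-0.4, -0.3, -0.3]
grip_width: 0.0139
grasp_force: 20.0
```

```bash
python3 - <<'E'
from h import *
o=env.get_obs();print(o['tool_pos'],o['tool_rot'],o['qpos'].round(1),o['time_s'],o['force'],o['grip_width'],rel([.5805,-.1413,.295],-22))
s=cam('scene')
p=o['tool_pos'];a=np.radians(o['tool_rot'][2])
x=np.array([np.cos(a),np.sin(a),0])
k=p-[0,0,.2049]
for n,q in(('tip',k+.023*x+[0,0,.044]),('bot',k),('skirttop',k+[0,0,.018]),('blunt',k-.019*x+[0,0,.044]),('shaft',[.5805,-.1413,.074])):print(n,proj(s,q))
q=proj(s,k).astype(int); print(q)
save(s['image'],'carry.png',(q[0]-50,q[1]-60,q[0]+50,q[1]+40),6)
E
```

```text
[ 0.58065012 -0.14157378  0.3204395 ] [-1.79988801e+02 -4.30650210e-02 -2.18272525e+01] [  32.1   16.9  -24.8   96.3    7.6   68.4 -106.4] 7.025 [-0.39969052 -0.25086301 -0.29882048] 0.01389777332474061 [-0.2 -0.2 25.4  0.2]
tip [310.9 111. ]
bot [314.3 133. ]
skirttop [314.6 126.3]
blunt [318.4 120.9]
shaft [313.6 148. ]
[314 133]
```

View pics/carry.png

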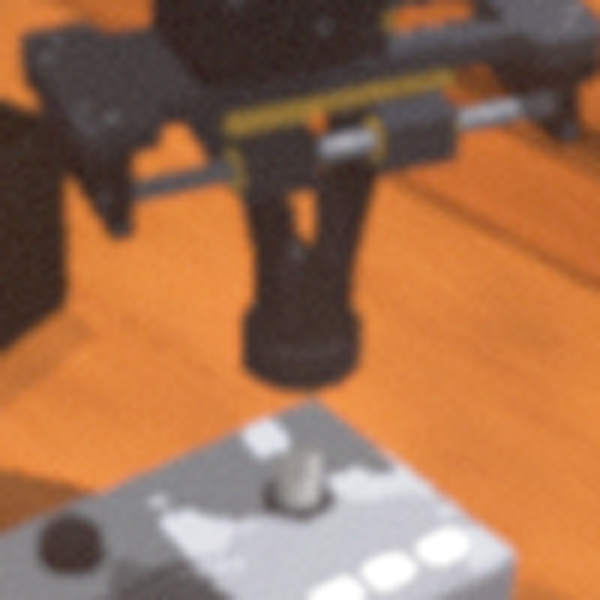

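The knob hangs level over the shaft, with its skirt spanning crop columns 243–360 and its lower rim at row ~387. The bare shaft is below it at (300,480). I'll check the rim against the predicted outline numerically.

```bash
python3 - <<'E'
from h import *
o=env.get_obs();s=cam('scene');g=s['image'][:,:,0].astype(int)
p=o['tool_pos'];k=p-[0,0,.2049]
th=np.linspace(0,2*np.pi,181)
for z in(0,.018):
    pts=np.array([proj(s,k+[.023*np.cos(a),.023*np.sin(a),z]) for a in th]);print(z,pts.min(0),pts.max(0))
print('cols310-319,rows 120-142');print(g[128:142,310:319])
print('rows 126-134, cols 300-328');print(g[126:134,300:329])
E
```

```text
0 [304.1 127.3] [324.6 139.1]
0.018 [304.2 120.6] [325.  132.4]
cols310-319,rows 120-142
[[ 66  66  65  70  65  68  63  71  68]
 [ 66  68  66  67  69  70  69  70  69]
 [ 71  71  69  68  68  72  72  71  74]
 [ 73  73  73  70  73  75  76  76  74]
 [ 69  75  75  76  72  75  78  77  74]
 [ 69  69  72  66  72  73  74  71  70]
 [ 68  68  73  70  70  71  67  70  72]
 [ 63  69  70  69  70  69  71  69  67]
 [ 77  71  74  71  73  71  71  76  84]
 [125 115 104  98  97  94 103 115 141]
 [192 180 168 160 147 143 147 174 204]
 [227 223 213 205 189 173 174 196 228]
 [226 221 205 194 178 162 160 181 214]
 [204 183 169 161 149 145 142 154 173]]
rows 126-134, cols 300-328
[[236 235 233 215 148  83  63  59  61  68  68  65  68  66  66  69  66  72
   69  66  63  66  76 116 172 220 229 228 227]
 [235 235 233 215 141  77  64  64  61  66  66  67  68  66  67  65  69  68
   65  67  67  66  77 109 171 218 227 226 227]
 [235 236 234 211 143  77  63  66  70  67  66  66  65  70  65  68  63  71
   68  68  66  66  73 108 171 219 226 226 227]
 [236 237 236 214 142  76  66  62  66  63  66  68  66  67  69  70  69  70
   69  72  72  66  76 106 172 216 226 226 226]
 [234 236 237 217 146  77  66  65  70  70  71  71  69  68  68  72  72  71
   74  77  74  74  79 113 172 216 227 225 225]
 [235 236 234 217 147  76  65  65  66  67  73  73  73  70  73  75  76  76
   74  75  74  74  79 115 172 215 227 228 227]
 [230 234 235 215 147  79  64  65  66  72  69  75  75  76  72  75  78  77
   74  72  73  70  82 125 183 220 226 227 226]
 [228 231 230 215 151  85  68  67  69  71  69  69  72  66  72  73  74  71
   70  71  69  71  86 134 193 221 226 225 224]]
```

>>> step_arm:
  steps: [0, -1, 0, 20, 0, 0, 0, 0, 15, 0, 0, 0, 0, 4, 0, 0, 0, 0, 2, 0, 0, 0, 0, 2, 0, 0, 0, 0, 0, 0]

```text
time_s: 7.88
tool_pos: [0.5798, -0.1414, 0.277]
tool_rot: [-180.0, -0.0, -22.0]
force: [-0.3, 0.1, -0.2]
grip_width: 0.0138
grasp_force: 20.0
```

>>> step_arm:
  steps: [0, 0, 0, 2, 0, 0, 0, 0, 2, 0, 0, 0, 0, 0, 0]

```text
time_s: 8.25
tool_pos: [0.5797, -0.1415, 0.2727]
tool_rot: [180.0, -0.0, -22.0]
force: [0.2, 0.1, -1.6]
grip_width: 0.0142
grasp_force: 20.0
```

>>> step_arm:
  steps: [0, 0, 0, 2, 0, 0, 0, 0, 2, 0, 0, 0, 0, 0, 0]

```text
time_s: 8.62
tool_pos: [0.5797, -0.1415, 0.2686]
tool_rot: [180.0, -0.0, -22.0]
force: [1.4, -1.7, -1.2]
grip_width: 0.014
grasp_force: 20.0
```

```bash
python3 - <<'E'
from h import *
o=env.get_obs();print(o['tool_pos'],o['force'],o['wrist_torque'],o['grip_width'])
s=cam('scene');save(s['image'],'in.png',(264,85,364,185),6)
E
```

```text
[ 0.57972112 -0.14152672  0.26857114] [ 1.44131032 -1.66927414 -1.18544948] [-0.13782302 -0.19053634 -0.02776216] 0.013990330847406723
```

View pics/in.png

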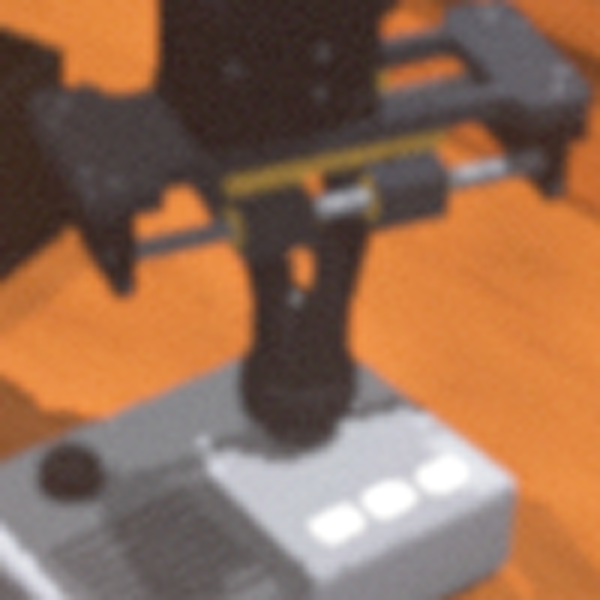

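The knob sits over the shaft with its skirt around crop (298,395), low on the intercom and level. It's about 10 mm on with almost no force. I'll continue to home and then press down.

>>> step_arm:
  steps: [0, 0, 0, 2, 0, 0, 0, 0, 2, 0, 0, 0, 0, 0, 0]
  grip_force: 40

```text
time_s: 9.05
tool_pos: [0.5797, -0.1415, 0.2649]
tool_rot: [180.0, -0.0, -22.0]
force: [1.1, -1.1, 0.2]
grip_width: 0.0135
grasp_force: 40.0
```

>>> step_arm:
  steps: [0, 0, 0, 2, 0, 0, 0, 0, 2, 0, 0, 0, 0, 0, 0]

```text
time_s: 9.43
tool_pos: [0.5798, -0.1415, 0.2611]
tool_rot: [180.0, -0.0, -22.0]
force: [-1.8, -0.7, 5.5]
grip_width: 0.0139
grasp_force: 40.0
```

>>> step_arm:
  steps: [0, 0, 0, 2, 0, 0, 0, 0, 1, 0, 0, 0, 0, 0, 0]

```text
time_s: 9.8
tool_pos: [0.5798, -0.1414, 0.2587]
tool_rot: [180.0, -0.0, -22.0]
force: [-2.0, -1.6, 7.8]
grip_width: 0.0139
grasp_force: 40.0
```

>>> step_arm:
  steps: [0, 0, 0, 1, 0, 0, 0, 0, 0, 0]

```text
time_s: 10.05
tool_pos: [0.5799, -0.1414, 0.2586]
tool_rot: [180.0, -0.1, -22.0]
force: [-4.1, -1.5, 12.0]
grip_width: 0.0137
grasp_force: 40.0
```

>>> step_arm:
  steps: [0, 0, 0, 1, 0, 0, 0, 0, 0, 0, 0, 0, 0, 0, 0, 0, 0, 0, 0, 0]

```text
time_s: 10.55
tool_pos: [0.5799, -0.1414, 0.2585]
tool_rot: [179.9, -0.1, -22.0]
force: [-6.0, -1.3, 16.6]
grip_width: 0.0134
grasp_force: 40.0
```

```bash
python3 - <<'E'
from h import *
o=env.get_obs();print(o['tool_pos'],o['force'],o['grip_width'])
s=cam('scene');save(s['image'],'end.png')
E
```

```text
[ 0.57992128 -0.14136662  0.25846498] [-6.02977946 -1.30926682 16.59806307] 0.013449023336872713
```

View pics/end.png

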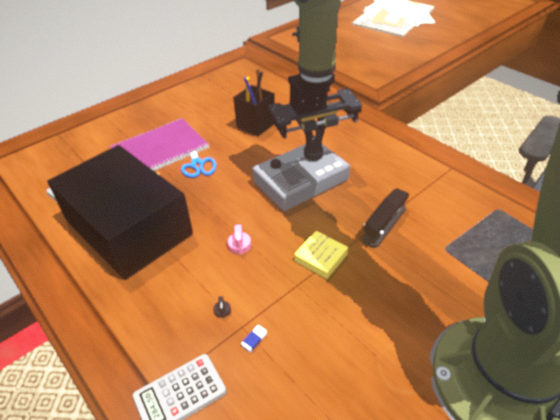

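The knob is seated and pressed down at about (314,152). The notes (321,254), stapler (386,216) and eraser (254,338) are where they were, so I'm handing in.

```bash
python3 -c "
from cell import env
print(env.sign_off())"
```

```text
the job is handed in; nothing more can be done
None
```

The knob is fully home on the D-shaft and held pressed right down at about 17 N; I handed the job in at about 10.6 s, with the sticky notes, stapler and eraser unmoved in the last picture; the hand-in returned no verdict.

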